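# Put a closed jar under top load in a bench screw press

## Task

The closed white jar waits on the pulled-out carriage of the bench screw press for its top-load test. Push the carriage fully home so that the jar stands under the ram, wind the crank handwheel clockwise until the sprung foot just meets the jar's cap, then give it a quarter of a turn more and let go, leaving the jar upright under that load. Never overload the jar, and leave the things round the press where they are.

Things in the scene. Friction and masses are not known exactly. Their poses are not given: they have to be found in the camera images.
- press: Grey cast bench screw press, fixed: base 205 x 200 mm, 20 mm high; two steel columns 21 mm thick, 84 mm to either side, carry a crosshead at 204 to 240 mm height. Origin at worktop level under the vertical ram axis; x to the back of the press (the carriage slides in towards +x), y to its left, z up.
- wheel_centre (a point): Centre of the handwheel on the ram axis, 250 mm above the worktop. The wheel (outer diameter 137 mm, 13 mm thick, three spokes, hub and a screw end up to 50 mm above the hub) overhangs the carriage's pull near home, so there the tool must lean back towards the press's front, about 25 to 45 degrees from vertical.
- carriage (a joint): Slide of the aluminium carriage (plate 82 x 106 mm, top 40 mm above the worktop) along the press's +x, in m: 0 fully pulled out (as it starts), 0.080 fully home against the end stop, where the jar's nest is centred under the ram. Friction about 2 N; stays where it is left.
- carriage_grip (a point): On the axis of the carriage's black upright pull, 68 mm above the worktop: a round post 16 mm in diameter (head 19 mm), from 38 to 88 mm height, 57 mm in front of the jar's centre. The plate's front edge begins 16 mm behind this axis, 28 mm lower than this point. Fingers have room on its left and right.
- handwheel (a joint): Turn of the handwheel in rad, growing clockwise seen from above, which lowers the ram 24 mm a turn (3.82 mm a rad). The screw is stiff (0.38 N m, about 6 N at the crank grip while it moves, less at a pause) and holds where it is left. When the foot meets the cap the effort at the grip rises by 2.5 N within 0.25 rad, then by 1.5 N more over a quarter turn.
- crank_grip (a point): Middle of the black crank grip on the handwheel's rim, 62 mm from the ram axis and 282 mm above the worktop: an upright handle 21 to 23 mm thick, spanning 22 mm above and below this point, which revolves freely on its own pin. Held here it can be led round in level circles about the ram axis without turning the hand.
- ram: Steel ram, 19 mm thick, origin on its axis; moves straight down as the handwheel turns clockwise. It carries a round sprung foot (43 mm wide) whose underside is set differently each run, 12 to 28 mm below this origin, so contact must be felt. The foot's spring is preloaded to 40 N and adds 4 N per mm: a quarter turn past contact loads the jar with about 64 N.
- jar: Closed white plastic jar with a ribbed screw cap, 58 mm in diameter, 97 mm tall, about 0.25 kg, standing loose in the carriage's shallow ring nest (5 mm high) on the plate. Origin at the centre of its underside, z up to the cap. It need not be gripped: it travels with the carriage.
- lime_bottle: White bottle with white cap, 46 mm in diameter, 104 mm tall, left of the press; a bystander, to be left where it is. Origin at the centre of its underside.
- amber_bottle: Amber bottle with black cap, 51 mm in diameter, 116 mm tall, left of the press, farther back; a bystander, to be left where it is. Origin at the centre of its underside.
- cream_jar: Wide low white jar with screw lid, 78 mm in diameter, 84 mm tall, right of the press; a bystander, to be left where it is. Origin at the centre of its underside.
- timer: Small white bench timer, 62 x 62 x 18 mm, in front and right of the press; a bystander, to be left where it is. Origin at the centre of its underside.
- stock_0: Small amber bottle with black cap, 42 mm in diameter, 90 mm tall, far left; a bystander, to be left where it is. Origin at the centre of its underside.
- stock_1: White bottle, 46 mm in diameter, 102 mm tall, far left; a bystander, to be left where it is. Origin at the centre of its underside.
- calculator: Dark pocket calculator, 130 x 75 x 14 mm, lying at the far right; a bystander, to be left where it is. Origin at the centre of its underside.
Not all that is in view belongs to the job. What is shaped like the jar but purple is not meant.

How it is judged (in metres and radians):
On the way, in this order (a step that is already met when the one before it is completed fails the run):
1. the carriage is fully home (within 2 mm of its stop), the foot still clear of the jar (value of joint carriage above 0.078 m and contact force between ram and jar below 1 N), for 0.2 s.
2. the foot has met the jar's cap (contact force between ram and jar above 10 N), for 0.1 s.
At the end, for the whole second after the job is handed in: The carriage is within 2 mm of its stop; the foot presses on the jar's cap with 55 to 74 N, that is the handwheel stands a quarter of a turn past contact, within about a twelfth of a turn (30 degrees) either way; the jar is upright within 3 degrees; handwheel and jar are at rest (value of joint carriage above 0.078 m and contact force between ram and jar between 55 and 74 N and angle between jar's own z axis and vertical below 0.05 rad and velocity of joint handwheel between -0.05 and 0.05 rad/s and linear speed of jar below 0.01 m/s); the robot touches nothing.
It fails at once if the jar is overloaded: more than 84 N, nearly half a turn past contact (contact force between ram and jar above 84 N).
It fails at once if the jar is tipped by more than 15 degrees (angle between jar's own z axis and vertical above 0.26 rad).
It fails at once if a bystander is moved by more than 30 mm (distance of any of lime_bottle, amber_bottle, cream_jar, timer, stock_0, stock_1, calculator from where it was at the start of the episode above 0.03 m).
It also fails if it takes over 67 s, if anything falls off the work surface, if the arm or the gripper's body presses on something with over 40 N, if the wrist force passes 120 N, or if a joint passes its speed limit or range.

## Robot

A 6-joint arm with a two-finger parallel gripper is mounted at the origin on a cart in front of the work surface, level with it; the furniture and walls round the work are solid. World frame = base frame: x ahead of the robot, y to its left, z up, the work surface at z = 0. Lengths are in m, angles in degrees, forces in N, time in s.
With the tool pointing down it reaches from about 0.325 to 0.9 m from the base axis. Payload 3.5 kg.
Tool frame: the origin (TCP) lies at the very end of the fingers, on their centre line; the grasp point (between the pads) lies 19 mm behind it; z points along the fingers, y is the line along which they close (so a half turn about z gives the same grasp; the last joint's range is limited). The gripper opens to 85 mm and grips with 20 to 120 N. Pads are 22 mm wide; open, the fingers measure 114 mm over their backs; the gripper's body (76 mm by 85 mm) begins 54 mm behind the grasp point. The pads swing forward as they close: fully open they stand 13 mm farther back than shut.
Start: joints at [-75.825, 15.837, -1.513, 72.651, 0, 84.076], TCP at [0.215, -0.587, 0.231] pointing down, gripper open.
Joint ranges: [-178.77, 178.77], [-48.84, 107.48], [-61.69, 71.31], [-111.58, 123.2], [-90, 87.43], [-180, 180]. Speed limits (degrees/s): [147.25, 147.25, 180, 180, 180, 180].

## Interface

Orientations are given as a 3x3 rotation matrix whose columns are the frame's x, y, z axes.
In Python, from rig import readout, eyes, ctrl gives the robot as it stands.
- The arm moves only by the tool jog_arm, never from a script. Its argument "motion" is one flat list of numbers, 6 for each row, row after row: the shift along the tool's x, y, z in m, then the turn, a rotation vector about the tool's x, y, z in rad. A call has 1 to 20 rows; each row is the pose to reach, as a shift and turn from the pose commanded when the call began, along the tool's axes at that moment; what a row does not reach only later rows make up. A row lasts 1/10 s, in which the tool goes at most 50 mm and 8.59 degrees, less where a joint would pass 70% of its speed; a pose out of reach is approached as far as the arm can. A call with a gripper value outside its range is refused whole. "grip" is the finger opening in m, from 0 to 0.0854, set as the call begins (left out, the last holds). The fingers move at their own pace and stop on an object; "newtons" is the grip in N (left out, the last holds). Time passes only in rows, so rows that repeat a pose let the fingers close. It gives the time, the measured TCP pose, the force, the opening and the grip force at its end, in the units of the state.
- readout.get_obs(): the state, without advancing time (a new reading comes with each control period).
- eyes.grab_frame(name): name is "side" or "top"; returns the picture (400x640x3 uint8, red, green, blue); there is no depth.
- eyes.camera_model(name): a dict with "mtx" (3x3 intrinsics, pixels), "R" (3x3) and "t" (3): a world point X has camera coordinates R X + t. Camera axes: x right, y down, z forward; pixel columns grow to the right and rows downward; lengths in m; the calibration is good to about 2 mm. A picture is of the moment at which its call begins. camera_model takes no time and is no camera call.
- ctrl.finish_job(): hands the job in; it is judged then, once.
Trained networks look in the newest picture that a camera, given by its name, has taken for a name from the list of things; names that differ only in an ending like _2 or _b are one class to them, and where a whole thing is asked for, a point or a joint stands for the part that bears it (a point fixed in the world has none). Each returns a list of dicts, best first, with "confidence" (0 to 1); they miss things now and then, are a little off and sometimes report something else, mostly with a low value. They report only what shows in the picture. A call takes as long as a camera call. They do not tell look-alikes from the thing itself.
- eyes.find_in(query, camera): "point" ([x, y, z] in m, in world coordinates, good to about 4 mm: the middle of the surface that is visible of it).
- eyes.trace(query, camera): "pixels" (400x640 bool, what is visible of it).
The state is a dict: "time": time; "qpos": joint angles; "qvel": joint speeds; "joint_torque": joint torques, N m; "tcp_pos": TCP position; "ee_rot": TCP orientation; "ft_force": force on the tool from outside, world axes, zero at the start; "wrist_torque": the same for the moment, N m; "opening": finger opening in m; "finger_force": force on a finger pad.
Only numpy, scipy, OpenCV 4.12 (cv2) and the standard library are available. Lean on these libraries where they do the work, as an engineer would, in place of code of your own. Each camera call takes 0.05 s, during which the arm holds its last target. There are 200 camera calls.

## Working session

There is one attempt and no reset: what is moved stays moved. The work goes in short steps, Python scripts to look and compute and a tool call to move; the robot and the scene stay as the last step left them, time stands still between calls to the robot, and variables do not carry over. Pictures are saved under pics/ and viewed, at most 10 in all, crops included, and the job is handed in when it is done.

Besides the shell and the picture viewer there is one more tool, called after ">>>" as name(argument=value, ...) on one line, values as JSON. jog_arm: Moves the arm, as the interface text tells. Its arguments: {"type":"object","properties":{"motion":{"type":"array"},"grip":{"type":"number"},"newtons":{"type":"number"}},"required":["motion"]}

```bash
mkdir -p pics; ls; cat > a.py <<'E'
from rig import readout, eyes, ctrl
import cv2,numpy as np
for c in ("side","top"):
    im=eyes.grab_frame(c); cv2.imwrite(f"pics/{c}0.png",im[:,:,::-1])
    m=eyes.camera_model(c); print(c,np.round(m["mtx"],1).tolist(),np.round(m["R"],3).tolist(),np.round(m["t"],3).tolist())
    for q in ["press","wheel_centre","carriage_grip","crank_grip","jar","ram","cream_jar","timer","lime_bottle","amber_bottle"]:
        print(q,[(np.round(d["point"],3).tolist(),round(d["confidence"],2)) for d in eyes.find_in(q,c)[:3]])
o=readout.get_obs(); print(o["time"],np.round(o["ee_rot"],3).tolist(),o["tcp_pos"])
E
python3 a.py
```

```text
pics
side [[387.3, 0.0, 319.6], [0.0, 387.3, 200.1], [0.0, 0.0, 1.0]] [[-0.894, -0.447, 0.001], [-0.293, 0.586, -0.755], [0.337, -0.676, -0.655]] [0.513, 0.293, 1.035]
press [([0.625, 0.018, 0.092], 0.63)]
wheel_centre [([0.63, 0.017, 0.095], 0.83)]
carriage_grip [([0.532, 0.015, 0.039], 0.89)]
crank_grip [([0.573, -0.028, 0.287], 0.56)]
jar [([0.376, 0.043, 0.068], 0.9), ([0.378, -0.113, 0.068], 0.9), ([0.546, 0.002, 0.11], 0.72)]
ram [([0.621, -0.0, 0.262], 0.75)]
cream_jar [([0.65, -0.149, 0.058], 0.77), ([0.614, -0.001, 0.256], 0.67)]
timer [([0.543, -0.185, 0.011], 0.59)]
lime_bottle [([0.605, 0.155, 0.067], 0.68)]
amber_bottle [([0.679, 0.177, 0.066], 0.9), ([0.574, -0.029, 0.287], 0.63), ([0.602, 0.155, 0.065], 0.23)]
top [[448.0, 0.0, 316.4], [0.0, 448.0, 201.9], [0.0, 0.0, 1.0]] [[0.011, -1.0, -0.019], [-0.994, -0.008, -0.108], [0.107, 0.02, -0.994]] [0.057, 0.589, 1.56]
press []
wheel_centre [([0.624, -0.01, 0.235], 0.66)]
carriage_grip [([0.544, -0.014, 0.044], 0.78)]
crank_grip [([0.576, -0.032, 0.302], 0.58), ([0.547, -0.196, 0.019], 0.56)]
jar [([0.383, -0.128, 0.102], 0.78), ([0.433, 0.146, 0.099], 0.71), ([0.383, 0.023, 0.096], 0.51)]
ram [([0.442, 0.363, 0.066], 0.61), ([0.632, -0.008, 0.303], 0.5)]
cream_jar [([0.671, -0.164, 0.08], 0.96)]
timer [([0.545, -0.195, 0.018], 0.77), ([0.67, -0.167, 0.081], 0.72)]
lime_bottle [([0.606, 0.131, 0.091], 0.65), ([0.55, -0.02, 0.137], 0.34)]
amber_bottle [([0.682, 0.161, 0.082], 0.78)]
1.1 [[0.939, 0.344, -0.0], [0.344, -0.939, -0.0], [-0.0, 0.0, -1.0]] [ 0.21476583 -0.58695504  0.23133204]
```

View pics/side0.png

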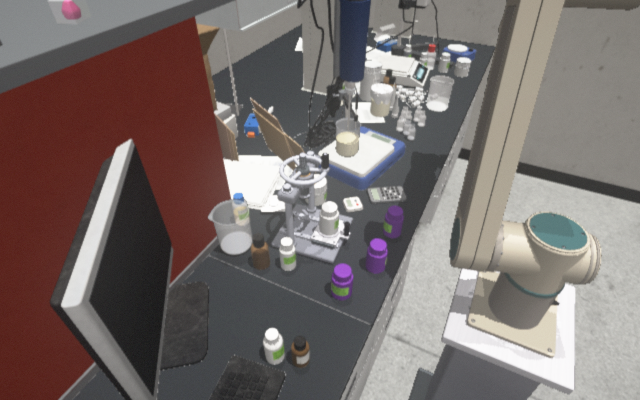

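View pics/top0.png

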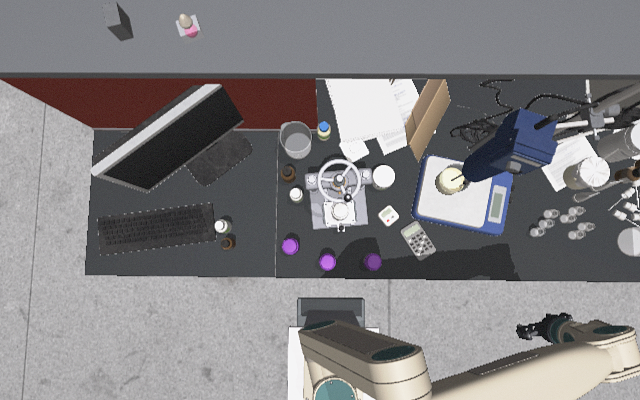

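Side: white jar on the carriage at (330,218). Look-alikes: purple jars at (395,220), (377,255), (343,282), plus the white bottle (288,253) and the cream jar (~320,190). I choose the white jar on the press carriage; top view shows it at (341,210). Now a close crop to check.

```bash
python3 - <<'E'
import cv2,numpy as np
a=cv2.imread("pics/side0.png")[145:265,265:365];b=cv2.imread("pics/top0.png")[150:240,290:400]
a=cv2.resize(a,(480,576),interpolation=cv2.INTER_CUBIC);b=cv2.resize(b,(528,432),interpolation=cv2.INTER_CUBIC)
cv2.imwrite("pics/c1.png",cv2.resize(a,(400,480)));cv2.imwrite("pics/c2.png",b)
E
```

```text
(no output)
```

View pics/c1.png

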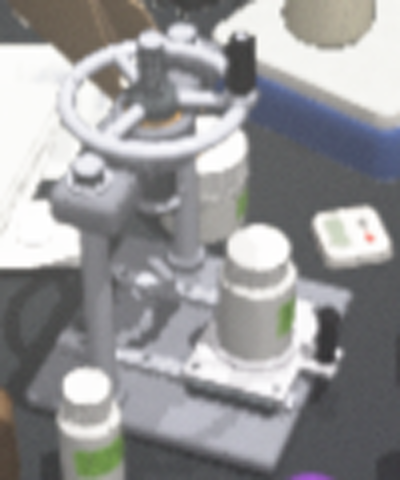

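View pics/c2.png

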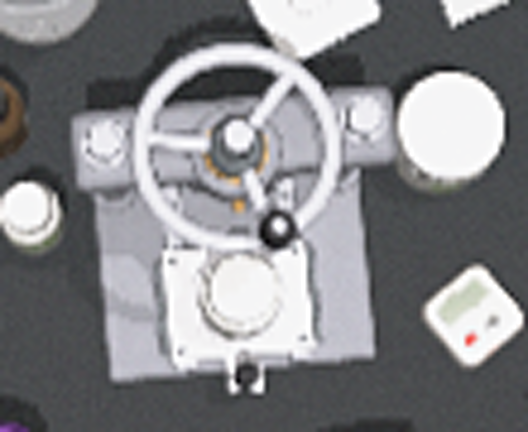

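```bash
cat > h.py <<'E'
from rig import readout, eyes, ctrl
import numpy as np,cv2
def tri(a,b):
    P=[];
    for c in("side","top"):
        m=eyes.camera_model(c);P.append(np.array(m["mtx"])@np.c_[m["R"],m["t"]])
    X=cv2.triangulatePoints(P[0],P[1],np.array(a,float),np.array(b,float))[:,0];return X[:3]/X[3]
def onz(c,p,z):
    m=eyes.camera_model(c);R=np.array(m["R"]);C=-R.T@np.array(m["t"])
    d=R.T@np.linalg.inv(m["mtx"])@[p[0],p[1],1];return C+d*(z-C[2])/d[2]
E
python3 - <<'E'
from h import *
np.set_printoptions(precision=4,suppress=True)
for n,s,t,z in [("screw",(303,154.5),(339.8,177.5),.30),("grip",(325.3,154.3),(347.9,197.5),.304),("pull",(347.5,223),(341.3,227.5),.088),("cap",(329.5,206),(340,210.4),.137)]:
    print(n,tri(s,t),onz("top",t,z),onz("side",s,z))
l,r=onz("top",(311.9,179.2),.245),onz("top",(365.8,174.4),.245);d=l-r;print(l,r,(l+r)/2,np.linalg.norm(d),np.degrees(np.arctan2(-d[0],d[1])))
# wheel rim circle fit at z=.256 via top picture (crop pixels)
p=np.array([[133,145],[340,150],[235,45],[238,245]])/4.8+[290,150]
for q in p: print(onz("top",q,.25))
E
```

```text
screw [ 0.6322 -0.0123  0.2982] [ 0.633  -0.0117  0.3   ] [ 0.6293 -0.0103  0.3   ]
grip [ 0.5735 -0.0357  0.3022] [ 0.573  -0.0357  0.304 ] [ 0.5727 -0.0332  0.304 ]
pull [ 0.4943 -0.0251  0.0854] [ 0.4955 -0.0245  0.088 ] [ 0.4915 -0.0231  0.088 ]
cap [ 0.5496 -0.0182  0.1369] [ 0.5495 -0.0182  0.137 ] [ 0.5497 -0.0181  0.137 ]
[0.636  0.0728 0.245 ] [ 0.6523 -0.0938  0.245 ] [ 0.6442 -0.0105  0.245 ] 0.16729950560947818 5.580751401065796
[0.6322 0.0547 0.25  ]
[ 0.63  -0.078  0.25 ]
[ 0.6979 -0.0104  0.25  ]
[ 0.5682 -0.013   0.25  ]
```

Crops: screw end at crop1 (152,38)/crop2 (239,132), crank grip at (241,37)/(278,228), black pull at (330,312)/(246,372). The white jar with the ribbed cap stands on the carriage as described. Triangulated heights and the 137 mm pull-to-axis distance agree: axis (0.632,-0.0115), yaw about 5.4°. Next: the moves.

```bash
cat >> h.py <<'E'
from scipy.spatial.transform import Rotation as Ro, Slerp
yaw=np.radians(5.4);X=np.array([np.cos(yaw),np.sin(yaw),0]);Y=np.array([-X[1],X[0],0]);Z=np.array([0,0,1.])
A=np.array([.632,-.0115,0])
def ori(lean):
    a=np.radians(lean);z=np.sin(a)*X-np.cos(a)*Z;return np.c_[np.cross(Y,z),Y,z]
def rel(p,R,p0=None,R0=None):
    o=readout.get_obs();p0=o["tcp_pos"] if p0 is None else p0;R0=np.array(o["ee_rot"]) if R0 is None else R0
    return np.r_[R0.T@(p-p0),Ro.from_matrix(R0.T@R).as_rotvec()]
E
python3 - <<'E'
from h import *
np.set_printoptions(precision=3,suppress=True)
R=ori(30);g=np.array([.495,-.0247,.070])+.019*R[:,2];p=g-.10*R[:,2]
print(g,p);print(rel(p,R)); 
o=readout.get_obs();R0=np.array(o["ee_rot"]);p0=o["tcp_pos"]
# yaw-first waypoint
Rd=ori(0);w=np.array([.40,-.20,.24]);print(rel(w,Rd)); print(rel(p,R,w,Rd)); print(rel(g,R,p,R))
E
```

```text
[ 0.504 -0.024  0.054] [ 0.455 -0.029  0.14 ]
[ 0.417 -0.442  0.091 -0.749 -0.096 -2.794]
[ 0.307 -0.3   -0.009 -0.     0.    -2.885]
[-0.071  0.166  0.1    0.    -0.524  0.   ]
[-0.  -0.   0.1  0.   0.   0. ]
```

>>> jog_arm(motion=[0.015,-0.015,0,0,0,-0.144,0.03,-0.03,0,0,0,-0.288,0.045,-0.045,0,0,0,-0.433,0.06,-0.06,0,0,0,-0.577,0.077,-0.075,0,0,0,-0.721,0.092,-0.09,0,0,0,-0.866,0.107,-0.105,0,0,0,-1.01,0.123,-0.12,0,0,0,-1.154,0.138,-0.135,0,0,0,-1.298,0.154,-0.15,0,0,0,-1.443,0.17,-0.165,0,0,0,-1.587,0.185,-0.18,0,0,0,-1.731,0.2,-0.195,0,0,0,-1.875,0.215,-0.21,0,0,0,-2.02,0.23,-0.225,0,0,0,-2.164,0.246,-0.24,0,0,0,-2.308,0.261,-0.255,0,0,0,-2.453,0.276,-0.27,0,0,0,-2.597,0.292,-0.285,0,0,0,-2.741,0.307,-0.3,-0.009,0,0,-2.885], grip=0.06, newtons=40)

```text
time: 3.1
tcp_pos: [0.3995, -0.1983, 0.2394]
ee_rot: [[-0.995, -0.1, -0.002], [-0.1, 0.995, 0.001], [0.002, 0.001, -1.0]]
ft_force: [0.2, 0.3, 0.7]
opening: 0.0598
finger_force: 0.0
```

```bash
python3 - <<'E'
from h import *
np.set_printoptions(precision=3,suppress=True)
R=ori(30);g=np.array([.495,-.0247,.070])+.019*R[:,2];p=g-.10*R[:,2]
o=readout.get_obs();print(o["time"],o["qpos"],o["tcp_pos"],o["ft_force"]);print(rel(p,R))
E
```

```text
3.1 [-34.717  -2.752 -21.57   71.307   0.002 -40.451] [ 0.4   -0.198  0.239] [0.22  0.326 0.679]
[-0.072  0.163  0.099  0.003 -0.525  0.005]
```

>>> jog_arm(motion=[-0.007,0.02,0,0,-0.06,0,-0.014,0.04,0,0,-0.12,0,-0.021,0.06,0.01,0,-0.18,0,-0.028,0.08,0.02,0,-0.24,0,-0.036,0.1,0.03,0,-0.3,0,-0.043,0.12,0.045,0,-0.36,0,-0.05,0.14,0.06,0,-0.42,0,-0.058,0.155,0.075,0,-0.48,0,-0.066,0.162,0.09,0,-0.525,0.005,-0.072,0.163,0.099,0,-0.525,0.005,-0.072,0.163,0.099,0,-0.525,0.005,-0.072,0.163,0.099,0,-0.525,0.005])

```text
time: 4.3
tcp_pos: [0.4566, -0.0307, 0.1418]
ee_rot: [[-0.862, -0.09, 0.499], [-0.077, 0.996, 0.046], [-0.501, 0.001, -0.865]]
ft_force: [0.4, 1.0, 0.7]
opening: 0.0602
finger_force: 0.0
```

```bash
python3 - <<'E'
from h import *
np.set_printoptions(precision=3,suppress=True)
R=ori(30);g=np.array([.495,-.0247,.070])+.019*R[:,2]
o=readout.get_obs();print(o["time"],o["qpos"],o["tcp_pos"],o["ft_force"]);print(rel(g,R))
a,b=eyes.grab_frame("side")[170:270,290:420],eyes.grab_frame("top")[170:270,280:410]
cv2.imwrite("pics/d1.png",cv2.resize(np.hstack([a,b]),None,fx=3,fy=3,interpolation=cv2.INTER_CUBIC)[:,:,::-1])
E
```

```text
4.3 [-19.905 -15.526 -51.142  26.705  12.302 -21.983] [ 0.457 -0.031  0.142] [0.375 0.958 0.674]
[ 0.002  0.003  0.101 -0.001  0.002 -0.005]
```

View pics/d1.png

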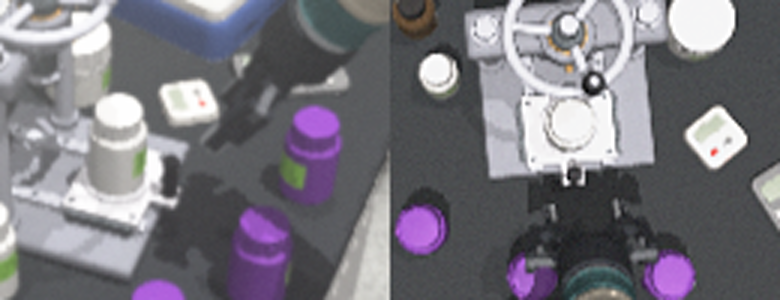

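The picture shows the gripper ahead of the pull (d1 right half: pull (573,172), fingers ~(548,212)/(613,212)), the purple jars clear below it. Descending along the tool axis.

>>> jog_arm(motion=[0.001,0.002,0.015,0,0,0,0.002,0.004,0.03,0,0,0,0.002,0.004,0.045,0,0,0,0.002,0.004,0.06,0,0,0,0.002,0.004,0.075,0,0,0,0.002,0.004,0.09,0,0,0,0.002,0.004,0.1,0,0,0,0.002,0.004,0.101,0,0,0,0.002,0.004,0.101,0,0,0])

```text
time: 5.3
tcp_pos: [0.5049, -0.0224, 0.0532]
ee_rot: [[-0.862, -0.089, 0.499], [-0.077, 0.996, 0.046], [-0.501, 0.001, -0.865]]
ft_force: [0.6, 0.0, -0.5]
opening: 0.0599
finger_force: 0.0
```

>>> jog_arm(motion=[0,0,0,0,0,0,0,0,0,0,0,0,0,0,0,0,0,0,0,0,0,0,0,0,0,0,0,0,0,0,0,0,0,0,0,0,0,0,0,0,0,0,0,0,0,0,0,0], grip=0.005, newtons=25)

```text
time: 6.1
tcp_pos: [0.5054, -0.0223, 0.0536]
ee_rot: [[-0.861, -0.089, 0.501], [-0.077, 0.996, 0.046], [-0.503, 0.001, -0.865]]
ft_force: [-2.0, 0.1, 5.4]
opening: 0.0174
finger_force: 24.3
```

```bash
python3 - <<'E'
from h import *
np.set_printoptions(precision=4,suppress=True)
o=readout.get_obs();R0=np.array(o["ee_rot"]);print(o["time"],o["qpos"],R0.T@(.08*X),R0.T@o["ft_force"])
E
```

```text
6.1 [-15.9406   0.0343 -52.9601   8.5414  10.452  -18.4007] [-0.0692  0.0004  0.0402] [-0.9592  0.2887 -5.6557]
```

>>> jog_arm(motion=[-0.001,0,0.001,0,0,0,-0.004,0,0.002,0,0,0,-0.008,0,0.005,0,0,0,-0.012,0,0.007,0,0,0,-0.016,0,0.009,0,0,0,-0.02,0,0.012,0,0,0,-0.024,0,0.014,0,0,0,-0.028,0,0.016,0,0,0,-0.032,0,0.019,0,0,0,-0.036,0,0.021,0,0,0,-0.04,0,0.023,0,0,0,-0.044,0,0.026,0,0,0,-0.048,0,0.028,0,0,0,-0.052,0,0.03,0,0,0,-0.056,0,0.033,0,0,0,-0.059,0,0.034,0,0,0,-0.062,0,0.036,0,0,0,-0.064,0,0.037,0,0,0,-0.066,0,0.038,0,0,0,-0.067,0,0.039,0,0,0])

```text
time: 8.1
tcp_pos: [0.5829, -0.0144, 0.0535]
ee_rot: [[-0.861, -0.091, 0.501], [-0.077, 0.996, 0.048], [-0.503, 0.003, -0.864]]
ft_force: [-1.0, 2.6, 6.9]
opening: 0.0175
finger_force: 24.5
```

>>> jog_arm(motion=[-0.001,0,0.001,0,0,0,-0.002,0,0.001,0,0,0,-0.003,0,0.002,0,0,0,-0.004,0,0.0025,0,0,0,-0.005,0,0.003,0,0,0,-0.006,0,0.0035,0,0,0,-0.006,0,0.0035,0,0,0])

```text
time: 8.8
tcp_pos: [0.5856, -0.0141, 0.0522]
ee_rot: [[-0.864, -0.089, 0.495], [-0.076, 0.996, 0.046], [-0.497, 0.002, -0.868]]
ft_force: [-20.5, -0.5, 23.5]
opening: 0.0174
finger_force: 25.9
```

>>> jog_arm(motion=[0.003,0,-0.002,0,0,0,0.003,0,-0.002,0,0,0,0.003,0,-0.002,0,0,0,0.003,0,-0.002,0,0,0,0.003,0,-0.002,0,0,0,0.003,0,-0.01,0,0,0,0.003,0,-0.025,0,0,0,0.003,0,-0.045,0,0,0,0.003,0,-0.07,0,0,0,0.003,0,-0.095,0,0,0,0.003,0,-0.12,0,0,0,0.003,0,-0.14,0,0,0,-0.01,0,-0.165,0,0,0,-0.025,0,-0.19,0,0,0,-0.04,0,-0.215,0,0,0,-0.055,0,-0.24,0,0,0,-0.07,0,-0.265,0,0,0,-0.08,0,-0.285,0,0,0,-0.09,0,-0.3,0,0,0,-0.09,0,-0.3,0,0,0], grip=0.06)

```text
time: 10.8
tcp_pos: [0.5182, -0.0219, 0.362]
ee_rot: [[-0.858, -0.089, 0.505], [-0.078, 0.996, 0.044], [-0.507, -0.001, -0.862]]
ft_force: [-0.5, 0.9, -0.9]
opening: 0.0601
finger_force: 0.0
```

```bash
python3 - <<'E'
from h import *
np.set_printoptions(precision=4,suppress=True)
o=readout.get_obs();print(o["time"],o["qpos"],o["tcp_pos"],o["ft_force"])
s,t=eyes.grab_frame("side"),eyes.grab_frame("top")
cv2.imwrite("pics/e1.png",cv2.resize(np.hstack([s[140:250,255:375],t[150:260,290:410]]),None,fx=3.3,fy=3.3,interpolation=cv2.INTER_CUBIC)[:,:,::-1])
for c in("side","top"): print([(np.round(d["point"],3),d["confidence"]) for d in eyes.find_in("crank_grip",c)],[(np.round(d["point"],3),d["confidence"]) for d in eyes.find_in("carriage_grip",c)])
E
```

```text
10.8 [-15.3292 -18.083  -25.434   53.7592  10.1571 -17.8542] [ 0.5182 -0.0219  0.362 ] [-0.536   0.8725 -0.8545]
[(array([ 0.574, -0.029,  0.284]), 0.5), (array([0.6  , 0.153, 0.072]), 0.5)] [(array([0.605, 0.016, 0.038]), 0.69), (array([0.492, 0.401, 0.071]), 0.2)]
[] [(array([ 0.606, -0.009,  0.04 ]), 0.59)]
```

View pics/e1.png

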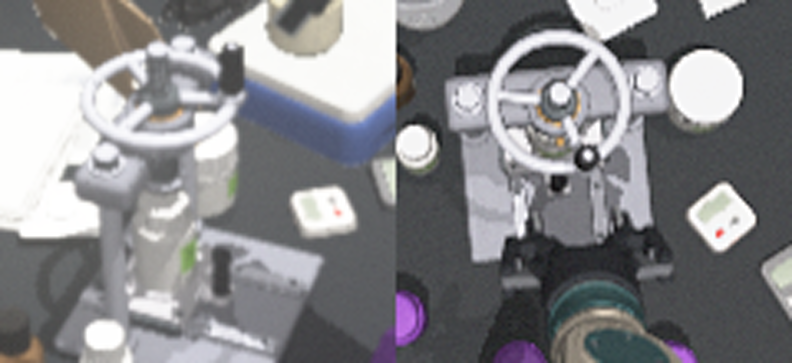

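```bash
python3 - <<'E'
from h import *
np.set_printoptions(precision=4,suppress=True)
R=ori(0); p=np.array([.5746,-.0349,.355]);print(rel(p,R))
print(onz("top",(339.7,205.2),.088),onz("side",(321.7,216),.088),A-.057*X)
print(onz("top",((586-396)/3.3+290,155/3.3+150),.304), onz("top",((559-396)/3.3+290,92/3.3+150),.300))
E
```

```text
[-0.0496 -0.0188  0.0289  0.001   0.5221 -0.0054]
[ 0.5718 -0.0187  0.088 ] [ 0.5741 -0.0159  0.088 ] [ 0.5753 -0.0169  0.    ]
[ 0.5745 -0.0347  0.304 ] [ 0.6319 -0.0105  0.3   ]
```

Carriage and jar are home (pull at e1 (220,270)/(560,182), within a few mm of the expected point), the jar is upright and the crank grip unmoved at (0.5745,-0.035).

>>> jog_arm(motion=[-0.006,-0.002,0.003,0,0.065,0,-0.012,-0.005,0.007,0,0.13,0,-0.018,-0.007,0.011,0,0.195,0,-0.025,-0.01,0.014,0,0.26,0,-0.031,-0.012,0.018,0,0.325,0,-0.037,-0.014,0.022,0,0.39,0,-0.044,-0.017,0.025,0,0.46,0,-0.0496,-0.0188,0.0289,0.001,0.5221,-0.0054,-0.0496,-0.0188,0.0289,0.001,0.5221,-0.0054,-0.0496,-0.0188,0.0289,0.001,0.5221,-0.0054], grip=0.05)

```text
time: 12.1
tcp_pos: [0.5753, -0.035, 0.3558]
ee_rot: [[-0.996, -0.094, 0.001], [-0.094, 0.996, -0.0], [-0.001, -0.0, -1.0]]
ft_force: [0.0, -0.7, -0.1]
opening: 0.05
finger_force: 0.0
```

```bash
python3 - <<'E'
from h import *
np.set_printoptions(precision=4,suppress=True)
R=ori(0); p=np.array([.5746,-.0349,.266]);print(rel(p,R));o=readout.get_obs();print(o["qpos"],o["tcp_pos"],o["ft_force"])
E
```

```text
[ 0.0008  0.0002  0.0898 -0.0003  0.0011  0.0002]
[ -9.9055   8.6635   4.3583  85.6313   0.0024 -15.3177] [ 0.5753 -0.035   0.3558] [ 0.0072 -0.656  -0.1222]
```

>>> jog_arm(motion=[0.001,0,0.02,0,0.001,0,0.001,0,0.035,0,0.001,0,0.001,0,0.05,0,0.001,0,0.001,0,0.065,0,0.001,0,0.001,0,0.078,0,0.001,0,0.001,0,0.088,0,0.001,0,0.001,0,0.09,0,0.001,0,0.001,0,0.09,0,0.001,0])

```text
time: 12.9
tcp_pos: [0.5744, -0.0353, 0.2671]
ee_rot: [[-0.996, -0.094, 0.002], [-0.094, 0.996, -0.001], [-0.002, -0.001, -1.0]]
ft_force: [0.4, 0.3, 0.3]
opening: 0.0498
finger_force: 0.0
```

>>> jog_arm(motion=[0,0,0,0,0,0,0,0,0,0,0,0,0,0,0,0,0,0,0,0,0,0,0,0,0,0,0,0,0,0,0,0,0,0,0,0,0,0,0,0,0,0], grip=0.012, newtons=45)

```text
time: 13.6
tcp_pos: [0.5754, -0.035, 0.2683]
ee_rot: [[-0.996, -0.094, 0.004], [-0.094, 0.996, -0.0], [-0.004, -0.001, -1.0]]
ft_force: [-0.3, 2.2, 6.4]
opening: 0.0211
finger_force: 44.5
```

```bash
cat > c.py <<'E'
from h import *
import sys
np.set_printoptions(precision=4,suppress=True)
o=readout.get_obs();p=o["tcp_pos"];d=p-A;ph=np.arctan2(d[1],d[0]);f=np.array(o["ft_force"])
t=np.array([np.sin(ph),-np.cos(ph),0]) # clockwise
print("t",round(o["time"],2),"ang",np.degrees(ph)%360,"r",np.hypot(*d[:2]),"tang",f@t,"rad",f[:2]@d[:2]/np.hypot(*d[:2]),"fz",f[2],"z",p[2],"q",o["qpos"],o["opening"])
if len(sys.argv)>1: # rows: from a0 (deg) commanded, N rows, step deg
    a0,N,st=map(float,sys.argv[1:4]);R0=np.array(o["ee_rot"]);r=float(sys.argv[4]) if len(sys.argv)>4 else .062
    c=lambda a:r*np.array([np.cos(np.radians(a)),np.sin(np.radians(a)),0])
    print([ [float(x) for x in np.round((R0.T@(c(a0-st*(k+1))-c(a0)))[:2],4)] for k in range(int(N))])
E
python3 c.py 202 20 6
```

```text
t 13.6 ang 202.50683972816773 r 0.06130559732060395 tang 2.1788622119461727 rad -0.5471069605540488 fz 6.375901074741047 z 0.26833966843771817 q [ -9.9141   9.7768  -4.6573  75.343    0.0228 -15.3335] 0.02113957450616271
[[0.0015, 0.0063], [0.0024, 0.0127], [0.0026, 0.0192], [0.0021, 0.0257], [0.0009, 0.0321], [-0.0009, 0.0383], [-0.0034, 0.0443], [-0.0065, 0.05], [-0.0102, 0.0554], [-0.0144, 0.0603], [-0.0191, 0.0648], [-0.0242, 0.0687], [-0.0298, 0.0721], [-0.0356, 0.0749], [-0.0417, 0.0771], [-0.048, 0.0786], [-0.0545, 0.0795], [-0.061, 0.0797], [-0.0674, 0.0792], [-0.0738, 0.078]]
```

>>> jog_arm(motion=[0.0015,0.0063,0,0,0,0,0.0024,0.0127,0,0,0,0,0.0026,0.0192,0,0,0,0,0.0021,0.0257,0,0,0,0,0.0009,0.0321,0,0,0,0,-0.0009,0.0383,0,0,0,0,-0.0034,0.0443,0,0,0,0])

```text
time: 14.3
tcp_pos: [0.5721, 0.0072, 0.2683]
ee_rot: [[-0.996, -0.093, -0.001], [-0.093, 0.996, -0.006], [0.002, -0.006, -1.0]]
ft_force: [-6.6, -4.8, 8.6]
opening: 0.021
finger_force: 45.0
```

```bash
python3 c.py 160 14 6
```

```text
t 14.3 ang 162.6923232410869 r 0.06269200567094746 tang -6.526939708857235 rad 4.893273150065534 fz 8.611988550848114 z 0.2683005521709647 q [ -5.5693   9.5455  -4.9382  75.5505  -0.3652 -10.8921] 0.020999924116122403
[[-0.0031, 0.0057], [-0.0067, 0.0111], [-0.0109, 0.016], [-0.0156, 0.0205], [-0.0208, 0.0245], [-0.0263, 0.0279], [-0.0321, 0.0307], [-0.0382, 0.0329], [-0.0446, 0.0344], [-0.051, 0.0353], [-0.0575, 0.0355], [-0.0639, 0.035], [-0.0703, 0.0338], [-0.0766, 0.032]]
```

>>> jog_arm(motion=[-0.0031,0.0057,0,0,0,0,-0.0067,0.0111,0,0,0,0,-0.0109,0.016,0,0,0,0,-0.0156,0.0205,0,0,0,0,-0.0208,0.0245,0,0,0,0,-0.0263,0.0279,0,0,0,0,-0.0321,0.0307,0,0,0,0])

```text
time: 15.0
tcp_pos: [0.6001, 0.0438, 0.2683]
ee_rot: [[-0.995, -0.095, -0.003], [-0.095, 0.996, 0.001], [0.003, 0.001, -1.0]]
ft_force: [-8.7, 2.4, 9.5]
opening: 0.0211
finger_force: 45.1
```

```bash
python3 c.py 118 7 6
```

```text
t 15.0 ang 119.99576781266401 r 0.06383716657702102 tang -6.361873975077469 rad 6.425297405992015 fz 9.51653612644967 z 0.2683121957798492 q [-1.9972 12.6633 -1.1311 76.3994  0.0342 -7.4328] 0.02114729612843331
[[-0.0061, 0.0022], [-0.0124, 0.0037], [-0.0189, 0.0045], [-0.0253, 0.0047], [-0.0318, 0.0042], [-0.0382, 0.003], [-0.0444, 0.0012]]
```

```bash
sed -i 's/-.0115,0\]/-.0093,0]/' h.py; cat > c.py <<'E'
from h import *
import sys
np.set_printoptions(precision=4,suppress=True)
o=readout.get_obs();p=o["tcp_pos"];d=p-A;ph=np.arctan2(d[1],d[0]);f=np.array(o["ft_force"])
t=np.array([np.sin(ph),-np.cos(ph),0])
print("t",round(o["time"],2),"ang",round(np.degrees(ph)%360,1),"r",np.hypot(*d[:2]),"tang",f@t,"rad",f[:2]@d[:2]/np.hypot(*d[:2]),"fz",f[2])
a0,N,st,r0=map(float,sys.argv[1:5]);R0=np.array(o["ee_rot"])
c=lambda a,r=.062:r*np.array([np.cos(np.radians(a)),np.sin(np.radians(a)),0])
print(", ".join("%.4f, %.4f, 0, 0, 0, 0"%tuple((R0.T@(c(a0-st*(k+1))-c(a0,r0)))[:2]) for k in range(int(N))))
E
python3 c.py 119 7 6 .060
```

```text
t 15.0 ang 121.0 r 0.06194159497785229 tang -6.246780878275708 rad 6.537248342309224 fz 9.51653612644967
-0.0053, 0.0041, 0, 0, 0, 0, -0.0116, 0.0057, 0, 0, 0, 0, -0.0180, 0.0067, 0, 0, 0, 0, -0.0245, 0.0070, 0, 0, 0, 0, -0.0309, 0.0066, 0, 0, 0, 0, -0.0373, 0.0055, 0, 0, 0, 0, -0.0436, 0.0038, 0, 0, 0, 0
```

>>> jog_arm(motion=[-0.0053,0.0041,0,0,0,0,-0.0116,0.0057,0,0,0,0,-0.018,0.0067,0,0,0,0,-0.0245,0.007,0,0,0,0,-0.0309,0.0066,0,0,0,0,-0.0373,0.0055,0,0,0,0,-0.0436,0.0038,0,0,0,0])

```text
time: 15.7
tcp_pos: [0.6447, 0.0513, 0.2683]
ee_rot: [[-0.995, -0.095, -0.001], [-0.095, 0.995, 0.0], [0.001, 0.0, -1.0]]
ft_force: [-5.8, 2.2, 7.4]
opening: 0.0209
finger_force: 44.9
```

```bash
python3 c.py 77 7 6 .062
```

```text
t 15.7 ang 78.2 r 0.06193850414782476 tang -6.16619319351295 rad 1.0082575153952225 fz 7.352491047620493
-0.0060, -0.0024, 0, 0, 0, 0, -0.0118, -0.0054, 0, 0, 0, 0, -0.0172, -0.0089, 0, 0, 0, 0, -0.0222, -0.0131, 0, 0, 0, 0, -0.0268, -0.0177, 0, 0, 0, 0, -0.0308, -0.0228, 0, 0, 0, 0, -0.0343, -0.0282, 0, 0, 0, 0
```

Baseline about -6.3 N; geometry now fits. 124° done, no contact.

>>> jog_arm(motion=[-0.006,-0.0024,0,0,0,0,-0.0118,-0.0054,0,0,0,0,-0.0172,-0.0089,0,0,0,0,-0.0222,-0.0131,0,0,0,0,-0.0268,-0.0177,0,0,0,0,-0.0308,-0.0228,0,0,0,0,-0.0343,-0.0282,0,0,0,0])

```text
time: 16.4
tcp_pos: [0.6819, 0.0272, 0.2683]
ee_rot: [[-0.995, -0.095, 0.0], [-0.095, 0.995, 0.002], [-0.001, 0.002, -1.0]]
ft_force: [-4.2, 3.5, 5.8]
opening: 0.0213
finger_force: 44.8
```

```bash
python3 c.py 35 7 6 .062
```

```text
t 16.4 ang 36.2 r 0.061857160725225985 tang -5.280282061425672 rad -1.3011033723587297 fz 5.759653760550692
-0.0029, -0.0058, 0, 0, 0, 0, -0.0052, -0.0119, 0, 0, 0, 0, -0.0068, -0.0182, 0, 0, 0, 0, -0.0078, -0.0246, 0, 0, 0, 0, -0.0081, -0.0311, 0, 0, 0, 0, -0.0077, -0.0375, 0, 0, 0, 0, -0.0066, -0.0439, 0, 0, 0, 0
```

>>> jog_arm(motion=[-0.0029,-0.0058,0,0,0,0,-0.0052,-0.0119,0,0,0,0,-0.0068,-0.0182,0,0,0,0,-0.0078,-0.0246,0,0,0,0,-0.0081,-0.0311,0,0,0,0,-0.0077,-0.0375,0,0,0,0,-0.0066,-0.0439,0,0,0,0])

```text
time: 17.1
tcp_pos: [0.6936, -0.0152, 0.2684]
ee_rot: [[-0.995, -0.096, 0.003], [-0.096, 0.995, 0.003], [-0.003, 0.003, -1.0]]
ft_force: [-0.9, 7.1, 5.4]
opening: 0.0208
finger_force: 44.7
```

```bash
python3 c.py -7 7 6 .062
```

```text
t 17.1 ang 354.5 r 0.06187273577660261 tang -6.9938454821207845 rad -1.5776182927568352 fz 5.3957138553387844
0.0017, -0.0063, 0, 0, 0, 0, 0.0041, -0.0123, 0, 0, 0, 0, 0.0071, -0.0180, 0, 0, 0, 0, 0.0107, -0.0235, 0, 0, 0, 0, 0.0148, -0.0285, 0, 0, 0, 0, 0.0194, -0.0330, 0, 0, 0, 0, 0.0245, -0.0371, 0, 0, 0, 0
```

>>> jog_arm(motion=[0.0017,-0.0063,0,0,0,0,0.0041,-0.0123,0,0,0,0,0.0071,-0.018,0,0,0,0,0.0107,-0.0235,0,0,0,0,0.0148,-0.0285,0,0,0,0,0.0194,-0.033,0,0,0,0,0.0245,-0.0371,0,0,0,0])

```text
time: 17.8
tcp_pos: [0.6742, -0.0546, 0.2684]
ee_rot: [[-0.995, -0.096, 0.006], [-0.096, 0.995, 0.003], [-0.006, 0.003, -1.0]]
ft_force: [2.1, 5.8, 4.6]
opening: 0.0213
finger_force: 44.6
```

```bash
python3 c.py -49 7 6 .062
```

```text
t 17.8 ang 313.0 r 0.06194645784869723 tang -5.503961401018703 rad -2.7647618954745545 fz 4.5638602586615615
0.0055, -0.0035, 0, 0, 0, 0, 0.0113, -0.0064, 0, 0, 0, 0, 0.0174, -0.0087, 0, 0, 0, 0, 0.0236, -0.0103, 0, 0, 0, 0, 0.0301, -0.0112, 0, 0, 0, 0, 0.0365, -0.0115, 0, 0, 0, 0, 0.0430, -0.0111, 0, 0, 0, 0
```

Still free (250° done).

>>> jog_arm(motion=[0.0055,-0.0035,0,0,0,0,0.0113,-0.0064,0,0,0,0,0.0174,-0.0087,0,0,0,0,0.0236,-0.0103,0,0,0,0,0.0301,-0.0112,0,0,0,0,0.0365,-0.0115,0,0,0,0,0.043,-0.0111,0,0,0,0])

```text
time: 18.5
tcp_pos: [0.6338, -0.0713, 0.2684]
ee_rot: [[-0.995, -0.095, 0.009], [-0.095, 0.996, -0.0], [-0.009, -0.001, -1.0]]
ft_force: [5.9, 2.4, 2.0]
opening: 0.0209
finger_force: 44.3
```

```bash
python3 c.py -91 7 6 .062
```

```text
t 18.5 ang 271.7 r 0.062040189807390664 tang -5.934105633940185 rad -2.2415634264049906 fz 2.0096094359889976
0.0064, 0.0011, 0, 0, 0, 0, 0.0127, 0.0028, 0, 0, 0, 0, 0.0187, 0.0052, 0, 0, 0, 0, 0.0245, 0.0082, 0, 0, 0, 0, 0.0299, 0.0117, 0, 0, 0, 0, 0.0349, 0.0159, 0, 0, 0, 0, 0.0394, 0.0205, 0, 0, 0, 0
```

>>> jog_arm(motion=[0.0064,0.0011,0,0,0,0,0.0127,0.0028,0,0,0,0,0.0187,0.0052,0,0,0,0,0.0245,0.0082,0,0,0,0,0.0299,0.0117,0,0,0,0,0.0349,0.0159,0,0,0,0,0.0394,0.0205,0,0,0,0])

```text
time: 19.2
tcp_pos: [0.5931, -0.0577, 0.2684]
ee_rot: [[-0.996, -0.093, 0.01], [-0.093, 0.996, -0.007], [-0.009, -0.008, -1.0]]
ft_force: [6.2, -6.0, 1.2]
opening: 0.0206
finger_force: 44.4
```

```bash
python3 c.py -133 7 6 .062
```

```text
t 19.2 ang 231.2 r 0.06208956900516372 tang -8.587957102103498 rad 0.7857551413055027 fz 1.2495388778768222
0.0041, 0.0051, 0, 0, 0, 0, 0.0076, 0.0105, 0, 0, 0, 0, 0.0105, 0.0163, 0, 0, 0, 0, 0.0128, 0.0224, 0, 0, 0, 0, 0.0144, 0.0287, 0, 0, 0, 0, 0.0154, 0.0351, 0, 0, 0, 0, 0.0157, 0.0416, 0, 0, 0, 0
```

>>> jog_arm(motion=[0.0041,0.0051,0,0,0,0,0.0076,0.0105,0,0,0,0])

```text
time: 19.4
tcp_pos: [0.584, -0.0487, 0.2684]
ee_rot: [[-0.996, -0.092, 0.008], [-0.092, 0.996, -0.009], [-0.007, -0.01, -1.0]]
ft_force: [4.6, -7.9, 1.3]
opening: 0.0209
finger_force: 44.5
```

```bash
python3 c.py -145 7 6 .062
```

```text
t 19.4 ang 219.3 r 0.062096247978438025 tang -9.029151637950536 rad 1.4642198317970738 fz 1.316479679794176
0.0029, 0.0058, 0, 0, 0, 0, 0.0052, 0.0119, 0, 0, 0, 0, 0.0069, 0.0181, 0, 0, 0, 0, 0.0078, 0.0246, 0, 0, 0, 0, 0.0081, 0.0310, 0, 0, 0, 0, 0.0078, 0.0375, 0, 0, 0, 0, 0.0067, 0.0439, 0, 0, 0, 0
```

Contact felt at about 257±15° (effort +2.5 N, then slowly rising). Target grip angle ≈167°.

>>> jog_arm(motion=[0.0029,0.0058,0,0,0,0,0.0052,0.0119,0,0,0,0,0.0069,0.0181,0,0,0,0,0.0078,0.0246,0,0,0,0,0.0081,0.031,0,0,0,0])

```text
time: 19.9
tcp_pos: [0.5707, -0.0192, 0.2683]
ee_rot: [[-0.996, -0.092, 0.003], [-0.092, 0.996, -0.011], [-0.002, -0.011, -1.0]]
ft_force: [-1.6, -10.0, 4.7]
opening: 0.0208
finger_force: 45.0
```

```bash
python3 c.py 185 4 5.25 .062
```

```text
t 19.9 ang 189.2 r 0.06212296183369724 tang -9.65890636805844 rad 3.190802021299522 fz 4.652059159904072
-0.0003, 0.0057, 0, 0, 0, 0, -0.0011, 0.0113, 0, 0, 0, 0, -0.0024, 0.0168, 0, 0, 0, 0, -0.0042, 0.0222, 0, 0, 0, 0
```

>>> jog_arm(motion=[-0.0003,0.0057,0,0,0,0,-0.0011,0.0113,0,0,0,0,-0.0024,0.0168,0,0,0,0,-0.0035,0.0205,0,0,0,0,-0.0035,0.0205,0,0,0,0,-0.0035,0.0205,0,0,0,0])

```text
time: 20.5
tcp_pos: [0.571, 0.0027, 0.2683]
ee_rot: [[-0.996, -0.093, 0.001], [-0.093, 0.996, -0.008], [-0.0, -0.008, -1.0]]
ft_force: [-3.8, -5.9, 7.5]
opening: 0.021
finger_force: 45.1
```

```bash
python3 c.py 166 1 1 .062
```

```text
t 20.5 ang 168.8 r 0.06215100049327847 tang -6.490625729099869 rad 2.541488904329444 fz 7.4502705816095185
-0.0004, 0.0010, 0, 0, 0, 0
```

>>> jog_arm(motion=[0,0,0,0,0,0,0,0,0,0,0,0,0,0,0,0,0,0,0,0,0,0,0,0,0,0,0,0,0,0,0,0,0,0,0,0,0,0,-0.02,0,0,0,0,0,-0.04,0,0,0,0,0,-0.06,0,0,0,0,0,-0.08,0,0,0,0,0,-0.1,0,0,0,0,0,-0.12,0,0,0,0,0,-0.12,0,0,0,0,0,-0.12,0,0,0], grip=0.05)

```text
time: 21.9
tcp_pos: [0.5717, 0.0058, 0.3871]
ee_rot: [[-0.996, -0.094, 0.003], [-0.094, 0.996, -0.001], [-0.003, -0.001, -1.0]]
ft_force: [-0.1, 0.2, -1.1]
opening: 0.0498
finger_force: 0.0
```

```bash
python3 - <<'E'
from h import *
o=readout.get_obs();print(o["time"],o["tcp_pos"],o["ft_force"])
s,t=eyes.grab_frame("side"),eyes.grab_frame("top")
cv2.imwrite("pics/f1.png",cv2.resize(np.hstack([s[140:250,255:375],t[150:260,290:410]]),None,fx=3.3,fy=3.3,interpolation=cv2.INTER_CUBIC)[:,:,::-1])
E
```

```text
21.9 [0.57174761 0.00575793 0.38709666] [-0.14945334  0.22329981 -1.09560149]
```

View pics/f1.png

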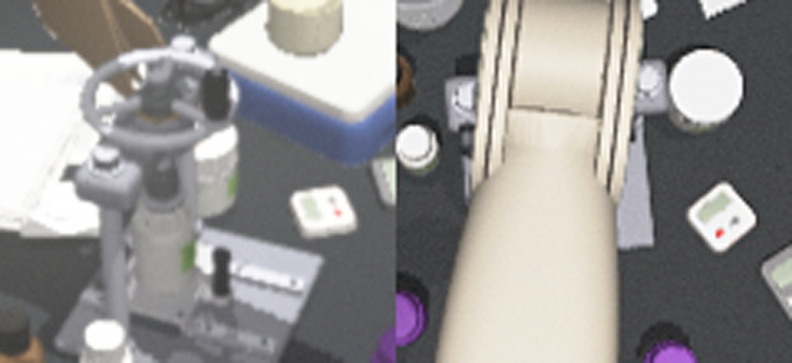

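The side view shows the jar upright under the foot at (165,240), the pull still home at (220,270), the crank free at (215,95), and the bystanders in place. Handing in.

```bash
python3 -c "
from rig import ctrl;print(ctrl.finish_job())"
```

```text
the job is handed in; nothing more can be done
None
```

The job is handed in, but no verdict came back: the carriage is home, the handwheel stands about a quarter turn past the contact I felt (estimated to within about 15°, so the 55–74 N load is not measured directly), and the jar is upright, the arm clear and the bystanders in view unmoved.

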